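# Tilt check on a seismometer tilt stand

## Task

Do the tilt check on the sprung tilt stand: with the fingertips press down the round rubber pad on the plate's corner until the pointer at the other end has risen level with the thin disc on the scale post, without running well past it, and hold it there for a good second. Then ease the corner up slowly, without letting it snap back, until the plate is at rest again, and move clear. Touch neither the pointer nor the scale post's disc, and leave the loose parts standing round the stand where they are.

Things in the scene. Friction and masses are not known exactly. Their poses are not given: they have to be found in the camera images.
- stand: Dark cast-iron stand, fixed to the bench. Origin: on the bench top directly below the pivot; z up. Base slab 160 mm (x) by 380 mm (y from -145 to +235), 14 mm thick. The corner with the pad lies towards its -y end, the pointer and scale post towards its +y end.
- post_top (a point): Top of the upright scale post, 18 mm diameter, 136 mm tall, at (0, +203) mm in the stand's frame. A grey connector shell is plugged in low on its outer side; a white scale strip, up to 120 mm high, stands beside it at stand x = -30 mm.
- pivot (a point): Middle of the tilt plate's pivot, which runs along the stand's x, 70 mm above the bench. A grey round seismometer (64 mm diameter, top 124 mm above the bench) is fixed on the plate over it.
- tilt_plate (a joint): Tilt of the plate, rad: 0 at rest (level, as it starts), growing as the pad is pressed down; stop at 0.27. A spring returns it: the pad needs about 2 N to start and about 4 N more for each 0.1 rad; let go suddenly it snaps back. The aluminium plate is 120 by 175 by 8 mm, its free edge 140 mm from the pivot on the stand's -y side.
- pad_top (a point): Centre of the top face of the round black rubber pad, 32 mm diameter, 10 mm high, fixed on the plate's free corner nearest the robot. At rest 84 mm above the bench, at (-36, -115) mm in the stand's frame, 115 mm from the pivot line: it sinks 115 mm x sine of the tilt (10 to 24 mm for the marks that occur), moving sideways only some 5 mm or less.
- pad: The same rubber pad; origin at the centre of its underside.
- pointer_tip (a point): Tip of the slender steel pointer, 175 mm from the pivot on the stand's +y side, 70 mm above the bench at rest. It rises 175 mm x sine of the tilt, about 1.5 times as much as the pad sinks.
- pointer: The pointer, fixed to the plate: bar 6 mm wide, 4 mm thick, 35 to 175 mm from the pivot; origin on the pivot.
- mark (a point): The mark: edge, facing the pointer, of the thin pale metal disc (44 mm diameter, 4 mm thick, on a hub 26 mm in diameter and 18 mm tall) clamped on the scale post; the point lies at mid-thickness. Its height differs from run to run, 16 to 36 mm above the pointer's rest height. The tip passes 6 to 10 mm clear of the disc. Axes as the stand's.
- rider: That metal disc with its hub; origin on the post's axis at mid-thickness of the disc. It stays where it is clamped.
- sensor_cap: Loose green sensor cap, 56 mm diameter, 26 mm tall, standing on the bench; origin at the centre of its underside. Not to be moved.
- rod_stub: Loose copper rod stub standing upright, 18 mm diameter, 70 mm tall; origin at the centre of its underside. Not to be moved.
- ferrule: Loose white nylon ferrule (tube), 28 mm diameter, 30 mm tall; origin at the centre of its underside. Not to be moved.
- chrome_knob: Loose chrome knob, 40 mm diameter, 41 mm tall; origin at the centre of its underside. Not to be moved.

How it is judged (in metres and radians):
On the way:
1. the fingers press the pad and hold the pointer tip within 4 mm of the height of the disc for 0.8 s (z of pointer_tip in the frame of mark between -0.004 and 0.004 m and contact force between the fingers and pad above 1 N), for 0.8 s.
At the end, for the whole second after the job is handed in: The plate is back at rest (tilt under 0.012 rad), the disc on the post is where it was (within 4 mm) and the four loose parts are where they stood (within 10 mm) (value of joint tilt_plate below 0.012 rad and distance of each of sensor_cap, rod_stub, ferrule, chrome_knob from where it was at the start of the episode below 0.01 m and distance of mark from where it was at the start of the episode below 0.004 m); the robot touches nothing.
It fails at once if the pointer runs more than 9 mm past the disc (z of pointer_tip in the frame of mark above 0.009 m).
It fails at once if the plate snaps back (faster than 1.5 rad/s, 170 mm/s at the pad) (velocity of joint tilt_plate below -1.5 rad/s).
It fails at once if the robot touches the pointer or the disc on the scale post (contact force between any of the fingers, the arm and pointer above 0.5 N or contact force between any of the fingers, the arm and rider above 0.5 N).
It fails at once if the disc on the scale post is shifted by more than 4 mm (distance of mark from where it was at the start of the episode above 0.004 m).
It fails at once if a loose part is moved more than 10 mm or lifted (distance of any of sensor_cap, rod_stub, ferrule, chrome_knob from where it was at the start of the episode above 0.01 m).
It also fails if it takes over 35 s, if anything falls off the work surface, if the arm or the gripper's body presses on something with over 40 N, if the wrist force passes 120 N, or if a joint passes its speed limit or range.

## Robot

A 6-joint arm with a two-finger parallel gripper is mounted at the origin on the work surface. World frame = base frame: x ahead of the robot, y to its left, z up, the work surface at z = 0. Lengths are in mm, angles in rad, forces in N, time in s.
With the tool pointing down it reaches from about 250 to 800 mm from the base axis. Payload 3.9 kg.
Tool frame: the origin (TCP) lies midway between the tips of the shut fingers; the grasp point (between the pads) lies grip_point_offset behind it (grip_point_offset is the distance from the TCP to the grasp point, in mm); z points along the fingers, y is the direction in which the jaws open and shut (so a half turn about z gives the same grasp; the last joint's range is limited). The gripper opens to 85 mm and grips with 20 to 120 N. Pads are 22 mm wide; open, the fingers measure 114 mm over their backs; the gripper's body (76 mm by 85 mm) begins 54 mm behind the grasp point. The pads swing forward as they close: fully open they stand 13 mm farther back than shut.
Start: joints at [1.237, 0.26, -0.138, 1.173, 0, 1.571], TCP at [172.004, 496.014, 231.304] pointing down, gripper open.
Joint ranges: [-2.78, 2.78], [-0.83, 1.72], [-1.28, 1.37], [-1.9, 2.12], [-1.57, 1.48], [-3.14, 3.14]. Speed limits (rad/s): [2.57, 2.57, 3.14, 3.14, 3.14, 3.14].

## Interface

Orientations are given as a unit quaternion [x, y, z, w].
In Python, from workcell import * gives the robot as it stands.
- The arm moves only by the tool arm_command, never from a script. Its argument "plan" is a list of rows, each an object with "xyz": the shift along the tool's x, y, z scaled (see below), a list of three; "delta_rot": the turn, a rotation vector about the tool's x, y, z scaled (see below), a list of three; "fingers": the closure, from 0 (fully open) to 1 (shut). A call has 1 to 10 rows; each row is the pose to reach, as a shift and turn from the pose commanded when the call began, along the tool's axes at that moment, turning the shorter way round; what a row does not reach only later rows make up. The controller multiplies each number of a shift by 0.2 m and each number of a turn by pi rad. A row lasts 1/12 s, in which the tool goes at most 41.7 mm and 7.16 degrees, less where a joint would pass 70% of its speed; a pose out of reach is approached as far as the arm can. A call with a number of a shift or a turn outside -1 to 1 is refused whole. A call with a gripper value outside its range is refused whole. The fingers move at their own pace and stop on an object; the grip force is fixed at half the most. Time passes only in rows, so rows that repeat a pose let the fingers close. It gives the time, the measured TCP pose, the force and the opening at its end, in the units of the state.
- read_state(): the state, without advancing time (a new reading comes with each control period).
- grab_frame(name): name is "scene" or "top" or "wrist"; returns the picture (384x512x3 uint8, red, green, blue); there is no depth.
- camera_params(name): a dict with "fx", "fy", "cx", "cy" (pixels), "eye" and "attitude" of the camera in the world; the wrist camera has in their place "hand_eye" (4x4, takes a point from camera to tool coordinates, whose origin is the TCP and whose axes are the flange's). Camera axes: x right, y up, looking along -z (the intrinsics and any distortion apply to the point x, -y, -z); pixel columns grow to the right and rows downward; lengths in mm; the calibration is good to about 2 mm. The wrist camera is an equidistant fisheye: a pixel r from the principal point sees the ray r / f radians off the axis. A picture is of the moment at which its call begins: read the wrist's pose just before it. camera_params takes no time and is no camera call.
- job_done(): hands the job in, once; it reports no verdict.
Trained networks look in the newest picture that a camera, given by its name, has taken for a name from the list of things; names that differ only in an ending like _2 or _b are one class to them, and where a whole thing is asked for, a point or a joint stands for the part that bears it (a point fixed in the world has none). Each returns a list of dicts, best first, with "p" (0 to 1); they miss things now and then, are a little off and sometimes report something else, mostly with a low value. They report only what shows in the picture. A call takes as long as a camera call.
- search_frame(camera, label): "location" ([column, row] in pixels, amid what is visible of it).
- trace(camera, label): "mask" (384x512 bool, what is visible of it) and "location" ([column, row] in pixels, amid what is visible of it).
The state is a dict: "time_s": time; "joints": joint angles; "dq": joint speeds; "joint_efforts": joint torques, N m; "ee_pos": TCP position; "eef_rot": TCP orientation; "force": force on the tool from outside, world axes, zero at the start; "wrist_torque": the same for the moment, N m; "gripper_width": finger opening in mm.
Only numpy, scipy, OpenCV 4.12 (cv2) and the standard library are available. Lean on these libraries where they do the work, as an engineer would, in place of code of your own. Each camera call takes 0.05 s, during which the arm holds its last target. There are 200 camera calls.

## Working session

There is one attempt and no reset: what is moved stays moved. The work goes in short steps, Python scripts to look and compute and a tool call to move; the robot and the scene stay as the last step left them, time stands still between calls to the robot, and variables do not carry over. Pictures are saved under pics/ and viewed, about 8 in all and at most 12, crops included, and the job is handed in when it is done.

Besides the shell and the picture viewer there is one more tool, called after "Call:" as name(argument=value, ...), one argument or row to a line, values as JSON. arm_command: Moves the arm, as the interface text tells. Its arguments: {"type":"object","properties":{"plan":{"type":"array"}},"required":["plan"]}

```bash
mkdir -p pics; ls
cat > h.py <<'E'
from workcell import *
import numpy as np, cv2
from scipy.spatial.transform import Rotation as R
def save(n,im): cv2.imwrite('pics/'+n,im[:,:,::-1])
E
python3 - <<'E'
from h import *
print(read_state())
a=grab_frame('scene');b=grab_frame('top')
save('s0.png',a);save('t0.png',b)
for c in('scene','top'):
  print(c,camera_params(c))
  for n in('pad_top','pad','mark','pointer_tip','pivot','post_top','sensor_cap','rod_stub','ferrule','chrome_knob'):
    print(n,[(np.round(d['location'],1),round(d['p'],2)) for d in search_frame(c,n)[:2]])
print(camera_params('wrist'))
print(read_state()['time_s'])
E
```

```text
pics
{'time_s': 0.0, 'joints': array([ 1.23695394e+00,  2.60666540e-01, -1.39347365e-01,  1.17268335e+00,
        1.77275321e-05,  1.57078410e+00]), 'dq': array([ 0.00232275, -0.00129598, -0.00070779,  0.00104731,  0.00028186,
       -0.00088169]), 'joint_efforts': array([ 1.44539710e-03, -4.05681646e+01,  2.53921545e+01,  1.88792730e-02,
        1.76466851e-04, -3.19938700e-06]), 'ee_pos': array([171.80760183, 495.39173795, 230.48226064]), 'eef_rot': array([ 1.66141031e-01,  9.86101544e-01, -9.35779616e-04, -1.66663125e-04]), 'force': array([ 0.05391311, -0.67235495, -0.19684447]), 'wrist_torque': array([-0.04826393,  0.01367495,  0.03924522]), 'gripper_width': 85.5433933287585}
scene {'fx': 410.56351836298376, 'fy': 410.56351836298376, 'cx': 252.95983675245736, 'cy': 192.66550341808073, 'eye': array([1189.15154816,  -99.94951922,  631.74309499]), 'attitude': array([0.33403563, 0.24481394, 0.54859732, 0.72631076])}
pad_top [(array([151.2, 195. ]), 0.62)]
pad [(array([154.6, 194.6]), 0.46)]
mark [(array([310.5, 174.6]), 0.59)]
pointer_tip [(array([257.1, 194.5]), 0.63), (array([223.4
[... 789 characters left out ...]

post_top [(array([270.9, 194.7]), 0.72), (array([323.6, 142.4]), 0.26)]
sensor_cap [(array([323.4, 141. ]), 0.83)]
rod_stub [(array([330.1, 260.9]), 0.44)]
ferrule [(array([246.1, 251.8]), 0.59)]
chrome_knob [(array([376.7, 202.6]), 0.8)]
{'fx': 297.3186396354542, 'fy': 297.3186396354542, 'cx': 255.47633042177154, 'cy': 193.55459599574942, 'hand_eye': array([[-1.64688553e-03,  9.64238972e-01,  2.65029228e-01,
         6.72257960e+01],
       [ 9.99998298e-01,  1.36745631e-03,  1.23883716e-03,
         1.03237197e+00],
       [ 8.32119179e-04,  2.65030817e-01, -9.64239583e-01,
        -1.42067003e+02],
       [ 0.00000000e+00,  0.00000000e+00,  0.00000000e+00,
         1.00000000e+00]])}
1.1
```

Run:
```python
import cv2
a=cv2.imread('pics/s0.png')[120:320,80:360];cv2.imwrite('pics/s0c.png',cv2.resize(a,None,fx=2.8,fy=2.8,interpolation=2))
a=cv2.imread('pics/t0.png')[110:290,160:420];cv2.imwrite('pics/t0c.png',cv2.resize(a,None,fx=3,fy=3,interpolation=2))
```

```text
(no output)
```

View pics/s0c.png

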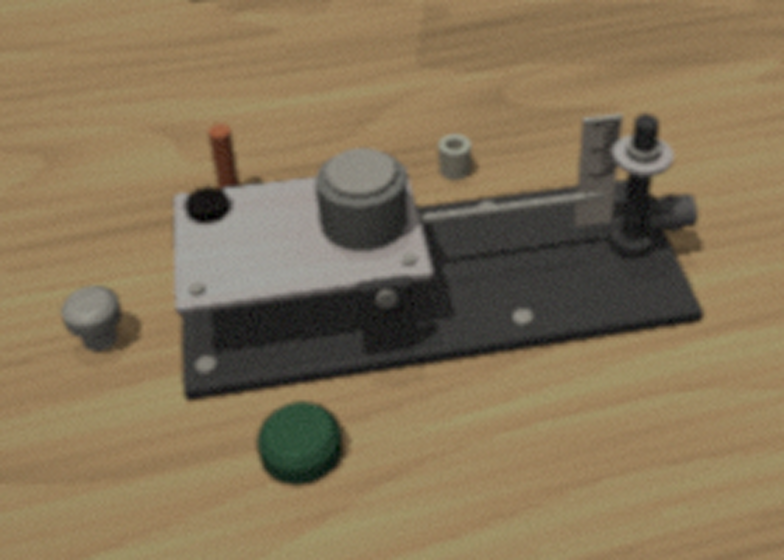

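View pics/t0c.png

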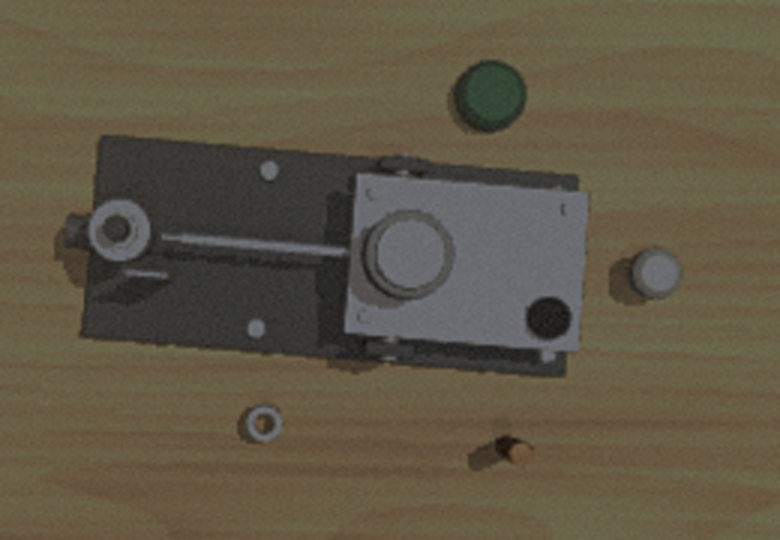

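The scene view shows the pad at about (154, 193), the disc at (309.6, 175) and the post top at (310.7, 163). The top view shows the pad at (343, 215.7), the disc at (200, 186.7), the seismometer at (296.7, 193.3) and the slab corners. I'll fit the stand pose and disc height to these.

```bash
cat >> h.py <<'E'
def proj(cam,P):
    c=camera_params(cam); r=R.from_quat(c['attitude']).as_matrix()
    q=(np.atleast_2d(P)-c['eye'])@r
    return np.c_[c['cx']+c['fx']*q[:,0]/-q[:,2], c['cy']-c['fy']*q[:,1]/-q[:,2]]
def wproj(P,st):
    c=camera_params('wrist'); T=c['hand_eye']; r=R.from_quat(st['eef_rot']).as_matrix()
    t=(np.atleast_2d(P)-st['ee_pos'])@r
    q=(t-T[:3,3])@T[:3,:3]; v=q*[1,-1,-1]
    rho=np.hypot(v[:,0],v[:,1]); th=np.arctan2(rho,v[:,2])
    return np.c_[c['cx']+c['fx']*th*v[:,0]/rho, c['cy']+c['fy']*th*v[:,1]/rho]
def S(p,pts): # stand->world
    a=p[2]; c,s=np.cos(a),np.sin(a); pts=np.atleast_2d(pts).astype(float)
    return np.c_[p[0]+c*pts[:,0]-s*pts[:,1], p[1]+s*pts[:,0]+c*pts[:,1], pts[:,2]]
E
cat > fit.py <<'E'
from h import *
from scipy.optimize import least_squares
def tc(x,y): return (x/3+160,y/3+110)
def sc(x,y): return (x/2.8+80,y/2.8+120)
obs=[('top',(80,235,14),tc(100,137)),('top',(80,-145,14),tc(578,177)),('top',(-80,-145,14),tc(566,376)),('top',(-80,235,14),tc(82,337)),
('top',(-36,-115,84),tc(549,317)),('top',(0,0,124),tc(410,252)),('top',(0,203,136),tc(116,229)),('top',(0,203,'h'),tc(120,230)),
('scene',(-36,-115,84),sc(208,203)),('scene',(0,203,136),sc(646,121)),('scene',(0,203,'h'),sc(643,154)),('scene',(80,235,14),sc(701,315)),('scene',(80,-145,14),sc(187,391)),('scene',(0,0,124),sc(362,175)),('scene',(0,175,70),sc(585,197))]
def res(p):
    o=[]
    for c,q,u in obs:
        q=[p[3] if t=='h' else t for t in q]
        d={'top':p[4:6],'scene':p[6:8]}[c]
        o+=list(proj(c,S(p,q))[0]+d-u)
    return np.r_[o,p[4:]/2]
s=least_squares(res,[480,80,0.08,95,0,0,0,0],loss='soft_l1');p=s.x
print(np.round(p,3));print(np.round(res(p)[:-4].reshape(-1,2),1))
np.save('p.npy',p)
print('pad',S(p,(-36,-115,84)),'mark',S(p,(0,181,p[3])),'tip',S(p,(0,175,70)))
st=read_state();print('wrist px mark',wproj(S(p,[(0,203,p[3]),(0,175,70),(-36,-115,84)]),st))
E
python3 fit.py
```

```text
Traceback (most recent call last):
  File "fit.py", line 15, in <module>
    s=least_squares(res,[480,80,0.08,95,0,0,0,0],loss='soft_l1');p=s.x
  File "fit.py", line 13, in res
    o+=list(proj(c,S(p,q))[0]+d-u)
            ~~~~^^^^^^^^^^
  File "h.py", line 6, in proj
    c=camera_params(cam); r=R.from_quat(c['attitude']).as_matrix()
ValueError: time passes only in moves, steps and waits
```

```bash
sed -i 's/c=camera_params(cam);/c=CP(cam);/; s/c=camera_params(.wrist.);/c=CP("wrist");/' h.py
cat >> h.py <<'E'
import functools
CP=functools.cache(lambda n: {k:np.array(v) for k,v in camera_params(n).items()})
E
python3 fit.py 2>&1 | tail -25
```

```text
[ 5.69790e+02 -1.70100e+00 -6.80000e-02  1.07331e+02  4.21000e-01
 -2.90000e-02  4.10000e-01  2.05900e+00]
[[ 0.  -0.9]
 [ 0.9 -0.8]
 [ 0.2  0.5]
 [-0.2  0.2]
 [ 0.6  0.2]
 [-2.   0.4]
 [-0.3 -0.3]
 [-0.2  0.3]
 [-1.1 -0. ]
 [-0.3  0.5]
 [-0.7 -0.1]
 [ 0.8 -0.9]
 [-2.   0.9]
 [ 1.4 -1.4]
 [ 5.6  0.1]]
pad [[ 526.0692045  -113.99289204   84.        ]] mark [[582.07354706 178.88167772 107.33120588]] tip [[581.66637136 172.89550967  70.        ]]
wrist px mark [[178.04804366 442.46647226]
 [168.6505146  427.22050985]
 [ 55.20169876 412.94401043]]
```

Call:
arm_command(
  plan=[
    {"xyz":[-0.15,-0.09,0.0],"delta_rot":[0,0,-0.03],"fingers":1},
    {"xyz":[-0.3,-0.18,0.0],"delta_rot":[0,0,-0.06],"fingers":1},
    {"xyz":[-0.45,-0.27,0.0],"delta_rot":[0,0,-0.105],"fingers":1},
    {"xyz":[-0.6,-0.36,0.0],"delta_rot":[0,0,-0.105],"fingers":1},
    {"xyz":[-0.75,-0.45,0.0],"delta_rot":[0,0,-0.105],"fingers":1},
    {"xyz":[-0.9,-0.54,0.05],"delta_rot":[0,0,-0.105],"fingers":1},
    {"xyz":[-0.9,-0.54,0.05],"delta_rot":[0,0,-0.105],"fingers":1},
  ],
)

```text
time_s: 1.68
ee_pos: [308.9, 330.3, 220.3]
eef_rot: [0.005, 1.0, -0.002, 0.0]
force: [-0.1, 0.4, -1.0]
gripper_width: 0.5
```

Call:
arm_command(
  plan=[
    {"xyz":[-0.12,-0.15,0.03],"delta_rot":[0,-0.04,0],"fingers":1},
    {"xyz":[-0.24,-0.3,0.06],"delta_rot":[0,-0.08,0],"fingers":1},
    {"xyz":[-0.36,-0.45,0.09],"delta_rot":[0,-0.12,0],"fingers":1},
    {"xyz":[-0.48,-0.6,0.12],"delta_rot":[0,-0.16,0],"fingers":1},
    {"xyz":[-0.6,-0.75,0.15],"delta_rot":[0,-0.16,0],"fingers":1},
    {"xyz":[-0.6,-0.75,0.15],"delta_rot":[0,-0.16,0],"fingers":1},
    {"xyz":[-0.6,-0.75,0.15],"delta_rot":[0,-0.16,0],"fingers":1},
  ],
)

```text
time_s: 2.27
ee_pos: [425.8, 182.4, 190.8]
eef_rot: [0.004, 0.969, -0.001, 0.248]
force: [0.2, -0.3, 0.4]
gripper_width: -0.0
```

Run:
```python
from h import *
import pickle
st=read_state(); im=grab_frame('wrist'); save('w1.png',im); pickle.dump(st,open('w1.pkl','wb'))
p=np.load('p.npy'); print(st['ee_pos'],st['eef_rot'],st['time_s'])
print(np.round(wproj(S(p,[(0,203,136),(0,203,p[3]),(0,181,p[3]),(0,175,70),(-36,-115,84)]),st),1))
for n in('mark','pointer_tip','post_top'): print(n,[(d['location'],d['p']) for d in search_frame('wrist',n)[:2]])
u=wproj(S(p,(0,195,100)),st)[0].astype(int); print(u)
x0=max(0,min(512-150,u[0]-75));y0=max(0,min(384-120,u[1]-60));print(x0,y0)
save('w1c.png',cv2.resize(im[y0:y0+120,x0:x0+150],None,fx=5,fy=5,interpolation=2))
```

```text
[425.84087746 182.44351187 190.80036689] [ 4.18865792e-03  9.68698907e-01 -8.77588234e-04  2.48201757e-01] 2.2667
[[273.6 289.9]
 [272.7 267.2]
 [253.  266.7]
 [248.2 239.9]
 [ 26.  214.3]]
mark []
pointer_tip [([191.2, 240.2], 0.82)]
post_top [([146.3, 199.7], 0.69)]
[265 261]
190 201
```

View pics/w1c.png

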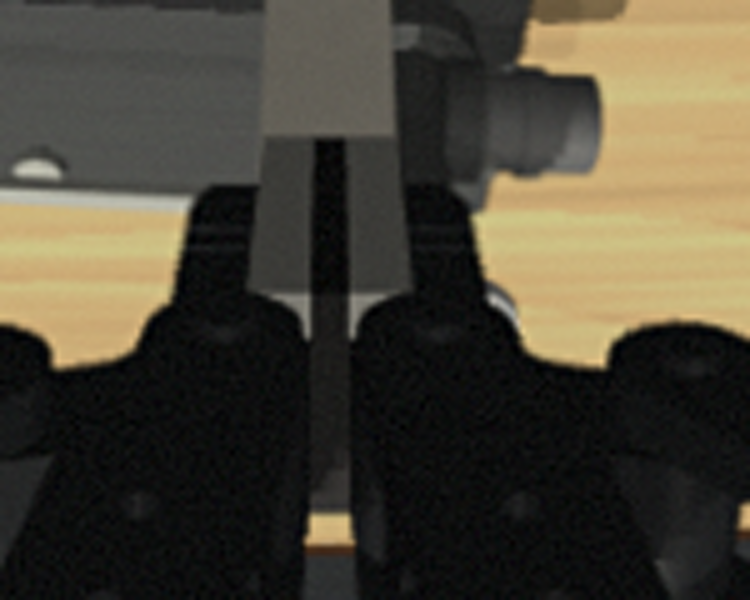

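The wrist view is upside down and the fingers hide the disc behind them, so I'll step sideways and look again.

Call:
arm_command(
  plan=[
    {"xyz":[0.03,-0.2,0.05],"delta_rot":[0,0,0],"fingers":1},
    {"xyz":[0.05,-0.4,0.1],"delta_rot":[0,0,0],"fingers":1},
    {"xyz":[0.07,-0.45,0.13],"delta_rot":[0,0,0],"fingers":1},
    {"xyz":[0.07,-0.45,0.13],"delta_rot":[0,0,0],"fingers":1},
    {"xyz":[0.07,-0.45,0.13],"delta_rot":[0,0,0],"fingers":1},
  ],
)

```text
time_s: 2.88
ee_pos: [426.3, 95.4, 162.1]
eef_rot: [0.002, 0.969, -0.0, 0.249]
force: [-0.1, 0.6, -0.2]
gripper_width: 0.0
```

Run:
```python
from h import *
import pickle
st=read_state(); im=grab_frame('wrist'); save('w2.png',im); pickle.dump(st,open('w2.pkl','wb'))
p=np.load('p.npy'); print(st['ee_pos'],st['eef_rot'],st['time_s'],st['dq'].max())
for n in('mark','pointer_tip','rider'): print(n,[(d['location'],d['p']) for d in search_frame('wrist',n)[:2]])
U=wproj(S(p,[(0,203,136),(0,203,p[3]),(0,181,p[3]),(0,175,70),(-30,203,120)]),st);print(np.round(U,1));u=U[2].astype(int)
x0=max(0,min(512-150,u[0]-75));y0=max(0,min(384-120,u[1]-60));print(x0,y0)
save('w2c.png',cv2.resize(im[y0:y0+120,x0:x0+150],None,fx=5,fy=5,interpolation=2))
```

```text
[426.34776305  95.43229773 162.10879163] [ 1.68755927e-03  9.68579997e-01 -5.64836238e-05  2.48696480e-01] 2.8833 0.033354259398215694
mark [([358.9, 272.8], 0.65)]
pointer_tip [([292.8, 257.8], 0.71)]
rider [([46.2, 217.0], 0.69)]
[[356.3 309.6]
 [351.8 286.2]
 [332.9 286.8]
 [323.2 258.3]
 [363.4 282.8]]
257 226
```

View pics/w2c.png

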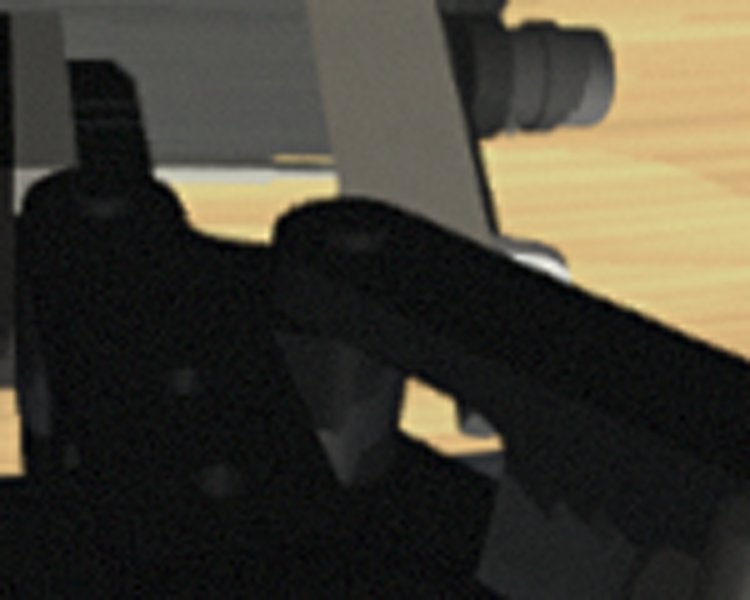

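The cream scale strip and the finger hide most of the disc. Only its outer rim shows, with its right extreme near (371, 280). I'll compare that with rim predictions for several disc heights.

Run:
```python
from h import *
import pickle
st=pickle.load(open('w2.pkl','rb')); p=np.load('p.npy')
a=np.linspace(0,2*np.pi,73)
for z in (100,102,104,106,108):
    U=wproj(S(p,np.c_[22*np.cos(a),203+22*np.sin(a),0*a+z+2]),st); i=U[:,0].argmax(); 
    t=U[U[:,1].argmin()]
    print(z,'right',U[i].round(1),'top edge@col360', np.round(np.interp(360,*(lambda q:(q[np.argsort(q[:,0])][:,0],q[np.argsort(q[:,0])][:,1]))(U[(U[:,1]<U[i,1])]) ),1),'lower surf',wproj(S(p,(0,203+22,z-2)),st)[0].round(1))
print(wproj(S(p,[(0,253,27),(0,235,14),(-80,235,14)]),st).round(1))
# scene: finer profile of the disc and the post
im=cv2.imread('pics/s0.png')
print(im[155:190,296:326].mean(2).astype(int))
for z in(102,104,106,108):
    U=proj('scene',S(p,np.c_[22*np.cos(a),203+22*np.sin(a),0*a+z+2]))+p[6:8]; V=proj('scene',S(p,np.c_[22*np.cos(a),203+22*np.sin(a),0*a+z-2]))+p[6:8]
    print(z,U.min(0).round(1),U.max(0).round(1),V.max(0).round(1))
```

```text
100 right [370.1 278. ] top edge@col360 271.8 lower surf [368.  278.3]
102 right [370.4 279.6] top edge@col360 273.4 lower surf [368.4 279.8]
104 right [370.8 281.1] top edge@col360 275.0 lower surf [368.7 281.3]
106 right [371.2 282.7] top edge@col360 276.6 lower surf [369.1 282.8]
108 right [371.6 284.2] top edge@col360 278.3 lower surf [369.5 284.4]
[[375.1 230.3]
 [360.4 222.5]
 [381.2 176.4]]
[[130 128 128 ... 130 131 130]
 [128 127 121 ... 133 130 134]
 [127 123 123 ... 128 127 130]
 ...
 [ 79  80  81 ... 130 129 127]
 [ 85  86  80 ... 123 121 122]
 [ 84  80  74 ... 101  98  99]]
102 [298.2 169.7] [319.5 182.9] [319.3 184.5]
104 [298.2 168.9] [319.6 182.2] [319.4 183.7]
106 [298.3 168.2] [319.7 181.4] [319.5 182.9]
108 [298.4 167.4] [319.8 180.7] [319.6 182.2]
```

Call:
arm_command(
  plan=[
    {"xyz":[-0.07,-0.18,0.05],"delta_rot":[0,0.03,0],"fingers":1},
    {"xyz":[-0.14,-0.36,0.1],"delta_rot":[0,0.06,0],"fingers":1},
    {"xyz":[-0.21,-0.54,0.15],"delta_rot":[0,0.09,0],"fingers":1},
    {"xyz":[-0.28,-0.72,0.2],"delta_rot":[0,0.12,0],"fingers":1},
    {"xyz":[-0.35,-0.9,0.25],"delta_rot":[0,0.16,0],"fingers":1},
    {"xyz":[-0.41,-1.0,0.29],"delta_rot":[0,0.16,0],"fingers":1},
    {"xyz":[-0.41,-1.0,0.29],"delta_rot":[0,0.16,0],"fingers":1},
    {"xyz":[-0.41,-1.0,0.29],"delta_rot":[0,0.16,0],"fingers":1},
  ],
)

```text
time_s: 3.75
ee_pos: [527.0, -106.1, 149.3]
eef_rot: [0.002, 1.0, 0.0, -0.0]
force: [-0.3, 1.4, 0.3]
gripper_width: -0.1
```

Run:
```python
from h import *
st=read_state(); im=grab_frame('wrist'); save('w3.png',im)
p=np.load('p.npy'); print(st['ee_pos'],st['eef_rot'],st['time_s'],st['force'],R.from_quat(st['eef_rot']).as_matrix().round(3))
print('pad pred px',wproj(S(p,(-36,-115,84)),st).round(1),'tcp below px',wproj(st['ee_pos']*[1,1,0]+[0,0,84],st).round(1))
for n in('pad_top','pad'): print(n,[(d['location'],d['p']) for d in search_frame('wrist',n)[:2]])
```

```text
[ 527.00702739 -106.05297333  149.34708603] [ 2.16055393e-03  9.99997589e-01  1.96003262e-04 -3.41184743e-04] 3.75 [-0.27692347  1.41643271  0.32088443] [[-1.     0.004 -0.001]
 [ 0.004  1.     0.   ]
 [ 0.001  0.    -1.   ]]
pad pred px [[243.5 205.5]] tcp below px [[254.4 206.7]]
pad_top [([245.8, 203.8], 0.67)]
pad [([244.8, 206.4], 0.96)]
```

View pics/w3.png

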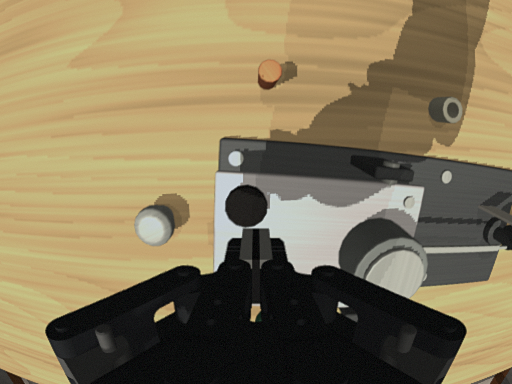

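The pad shows at (246, 206), within 2 mm of the prediction. The chrome knob, rod and ferrule are clear of the arm. Descending to just above the pad.

Call:
arm_command(
  plan=[
    {"xyz":[0,-0.035,0.1],"delta_rot":[0,0,0],"fingers":1},
    {"xyz":[0,-0.035,0.2],"delta_rot":[0,0,0],"fingers":1},
    {"xyz":[0,-0.035,0.28],"delta_rot":[0,0,0],"fingers":1},
    {"xyz":[0,-0.035,0.295],"delta_rot":[0,0,0],"fingers":1},
    {"xyz":[0,-0.035,0.295],"delta_rot":[0,0,0],"fingers":1},
    {"xyz":[0,-0.035,0.295],"delta_rot":[0,0,0],"fingers":1},
  ],
)

```text
time_s: 4.4
ee_pos: [524.9, -112.0, 92.7]
eef_rot: [0.001, 1.0, -0.0, 0.001]
force: [0.2, 0.0, -0.2]
gripper_width: -0.0
```

Call:
arm_command(
  plan=[
    {"xyz":[0,0,0.01],"delta_rot":[0,0,0],"fingers":1},
    {"xyz":[0,0,0.02],"delta_rot":[0,0,0],"fingers":1},
    {"xyz":[0,0,0.025],"delta_rot":[0,0,0],"fingers":1},
    {"xyz":[0,0,0.025],"delta_rot":[0,0,0],"fingers":1},
  ],
)

```text
time_s: 4.73
ee_pos: [525.1, -112.9, 86.7]
eef_rot: [0.002, 1.0, -0.0, 0.0]
force: [0.2, 0.1, 0.7]
gripper_width: 0.3
```

Call:
arm_command(
  plan=[
    {"xyz":[0,0,0.01],"delta_rot":[0,0,0],"fingers":1},
    {"xyz":[0,0,0.02],"delta_rot":[0,0,0],"fingers":1},
    {"xyz":[0,0,0.025],"delta_rot":[0,0,0],"fingers":1},
    {"xyz":[0,0,0.025],"delta_rot":[0,0,0],"fingers":1},
  ],
)

```text
time_s: 5.07
ee_pos: [525.4, -113.2, 81.6]
eef_rot: [0.002, 1.0, -0.0, 0.0]
force: [0.7, -0.9, 3.0]
gripper_width: 0.1
```

Call:
arm_command(
  plan=[
    {"xyz":[0,0,0.015],"delta_rot":[0,0,0],"fingers":1},
    {"xyz":[0,0,0.03],"delta_rot":[0,0,0],"fingers":1},
    {"xyz":[0,0,0.045],"delta_rot":[0,0,0],"fingers":1},
    {"xyz":[0,0,0.06],"delta_rot":[0,0,0],"fingers":1},
    {"xyz":[0,0,0.075],"delta_rot":[0,0,0],"fingers":1},
    {"xyz":[0,0,0.085],"delta_rot":[0,0,0],"fingers":1},
    {"xyz":[0,0,0.085],"delta_rot":[0,0,0],"fingers":1},
    {"xyz":[0,0,0.085],"delta_rot":[0,0,0],"fingers":1},
  ],
)

```text
time_s: 5.73
ee_pos: [525.4, -113.7, 65.2]
eef_rot: [0.002, 1.0, -0.001, 0.001]
force: [-2.3, -2.4, 9.5]
gripper_width: 0.2
```

Run:
```python
from h import *
st=read_state(); im=grab_frame('scene'); save('s1.png',im)
p=np.load('p.npy'); print(st['ee_pos'],st['force'],st['time_s'])
print([(d['location'],d['p']) for d in search_frame('scene','pointer_tip')[:2]],[(d['location'],d['p']) for d in search_frame('scene','mark')[:2]])
sink=84-st['ee_pos'][2]; t=np.arcsin(sink/115); print('rise',175*np.sin(t),'px',proj('scene',S(p,[(0,175*np.cos(t),70+175*np.sin(t)),(0,100*np.cos(t),70+100*np.sin(t)),(0,181,104),(0,181,106)]))+p[6:8])
save('s1c.png',cv2.resize(im[155:235,240:345],None,fx=7,fy=7,interpolation=2))
```

```text
[ 525.40309953 -113.67735717   65.15148253] [-2.33223044 -2.35057897  9.52140386] 5.7333
[([263.3, 187.6], 0.56), ([230.4, 217.2], 0.46)] [([307.3, 177.0], 0.69)]
rise 28.682526590237146 px [[294.51022599 180.03512603]
 [259.45833    189.20984987]
 [298.61001736 177.51784532]
 [298.69101511 176.75781695]]
```

View pics/s1c.png

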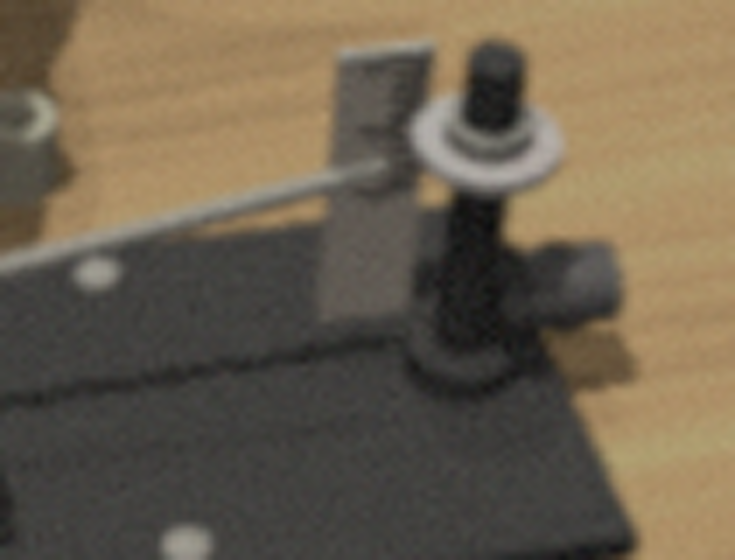

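The tip is at about (295, 178.3) and the disc edge at (298.7, 175.3), so about 6.5 mm of rise remains. That is 4.2 mm more sink, which agrees with the fit. Pressing it and holding.

Call:
arm_command(
  plan=[
    {"xyz":[0,0,0.005],"delta_rot":[0,0,0],"fingers":1},
    {"xyz":[0,0,0.01],"delta_rot":[0,0,0],"fingers":1},
    {"xyz":[0,0,0.015],"delta_rot":[0,0,0],"fingers":1},
    {"xyz":[0,0,0.021],"delta_rot":[0,0,0],"fingers":1},
    {"xyz":[0,0,0.021],"delta_rot":[0,0,0],"fingers":1},
    {"xyz":[0,0,0.021],"delta_rot":[0,0,0],"fingers":1},
  ],
)

```text
time_s: 6.38
ee_pos: [525.5, -113.5, 61.2]
eef_rot: [0.002, 1.0, -0.001, 0.001]
force: [-3.1, -2.1, 11.0]
gripper_width: 0.3
```

Run:
```python
from h import *
st=read_state(); im=np.mean([grab_frame('scene').astype(float) for _ in range(4)],0).astype('uint8'); save('s2.png',im)
p=np.load('p.npy'); print(st['ee_pos'],st['force'],st['time_s'])
for h in (101,103,105,107): # mark heights; tip offset if level
    t=np.arcsin((h-70)/175); a=proj('scene',S(p,[(0,175*np.cos(t),h),(0,181,h)])); print(h,(a[0]-a[1]).round(2))
save('s2c.png',cv2.resize(im[155:195,270:335],None,fx=12,fy=12,interpolation=2))
```

```text
[ 525.45002001 -113.47886439   61.23531595] [-3.06482467 -2.07062754 10.99475155] 6.3833
101 [-4.08  0.53]
103 [-4.26  0.55]
105 [-4.45  0.58]
107 [-4.65  0.6 ]
```

View pics/s2c.png

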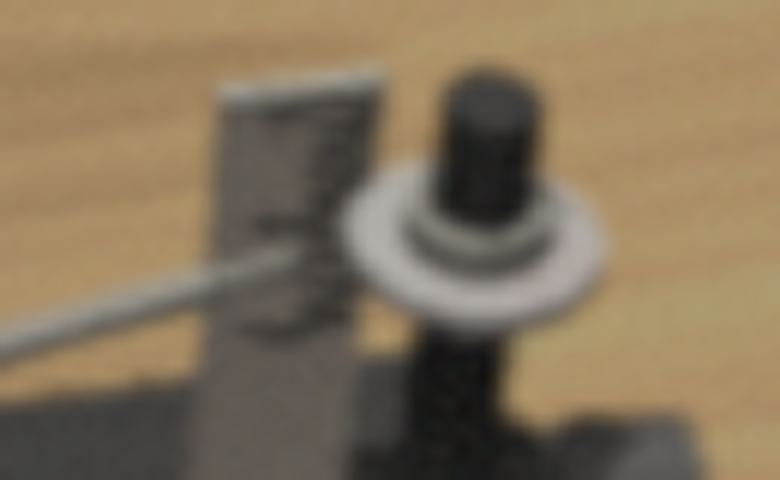

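Run:
```python
from h import *
im=cv2.imread('pics/s2.png').astype(int); hs=cv2.cvtColor(im.astype('uint8'),cv2.COLOR_BGR2HSV)
m=((hs[...,1]<45)&(hs[...,2]>115)); m[:165]=0;m[190:]=0;m[:,:297]=0;m[:,323:]=0
m=m.astype('uint8')
for r in range(165,186): print(r,''.join('#' if v else '.' for v in m[r,294:324]))
print('bright disc rows cols 290..322 (row 170-184) V');print('\n'.join(' '.join('%3d'%v for v in hs[r,288:304,2]) for r in range(168,184)))
print('S');print('\n'.join(' '.join('%3d'%v for v in hs[r,288:304,1]) for r in range(168,184)))
p=np.load('p.npy');a=np.linspace(0,2*np.pi,361)
for h in(103,105,106):
    P=np.vstack([proj('scene',S(p,np.c_[22*np.cos(a),203+22*np.sin(a),0*a+h+d])) for d in(2,-2)]);o=p[6:8]
    i=P[:,0].argmin();j=P[:,0].argmax();k=P[:,1].argmax();l=P[:,1].argmin()
    print(h,'L',P[i]+o,'R',P[j]+o,'bot',P[k]+o,'top',P[l]+o,'mark',proj('scene',S(p,(0,181,h)))+o,'post',proj('scene',S(p,(0,203,136)))+o)
```

```text
165 ..............................
166 ..............................
167 ..............................
168 ..............................
169 ........####..................
170 ......######.........#........
171 .....#######.........###......
172 .....#######.........####.....
173 .....#######........#####.....
174 .....#####..##.....#..####....
175 .....#####....##......####....
176 .....######..........#####....
177 ......#######.......######....
178 .......##################.....
179 ........#################.....
180 .........##############.......
181 .............########.........
182 ..............................
183 ..............................
184 ..............................
185 ..............................
bright disc rows cols 290..322 (row 170-184) V
107  98  98  97  98  97  94  87  73  67  66  64  84 129 162 171
105  97  96  96  98  98  93  83  71  66  62  64  92 140 168 174
103  95  95  97  96  96  94  87  75  67  62  79 117 155 171 170
105  95  97  95  96  96  95  82  65  59  78 116 154 171 174 164
102  96  94  93  89  90  90  78  65  64  96 141 168 176 172 15
[... 1625 characters left out ...]
38  28  31  29  36  36  64  92  99 102  99
 35  36  34  37  31  31  34  34  34  30  39  65  88 100  98  96
103 L [298.02457334 176.69021934] R [319.56606727 176.68318984] bot [309.81192812 184.09238697] top [307.5622082  169.31647889] mark [[298.56961281 177.89697435]] post [[310.38741651 163.76371257]]
105 L [298.1040143  175.93503974] R [319.6795171  175.92297017] bot [309.91165329 183.33274999] top [307.65498595 168.56121843] mark [[298.65048474 177.13812664]] post [[310.38741651 163.76371257]]
106 L [298.14382684 175.55657481] R [319.73637437 175.54197349] bot [309.96163392 182.95203239] top [307.70148075 168.1827259 ] mark [[298.69101511 176.75781695]] post [[310.38741651 163.76371257]]
```

The silhouette puts the disc near h = 106, while the tip looks about 3 mm above it. That is plausible if the finger edge bears on the pivot side of the pad. I'll measure the tilt from the bar line itself, differentially against the rest picture.

Run:
```python
from h import *
from scipy.optimize import minimize
p=np.load('p.npy')
def bar(t): # bar centreline, top-edge mid
    s=np.linspace(60,168,40); return proj('scene',S(p,np.c_[0*s,s*np.cos(t)-2*np.sin(t)*0,70+s*np.sin(t)]))
def score(f,t,dv):
    im=cv2.GaussianBlur(cv2.imread(f).astype(np.float32).min(2),(0,0),.6); u=bar(t)+[p[6],p[7]+dv]
    g=lambda d: cv2.remap(im,u[:,0].astype(np.float32)[None],(u[:,1]+d).astype(np.float32)[None],1)
    return float((2*g(0)-g(-3)-g(3)).clip(-40,60).mean())
T=np.arange(-.03,.28,.002);D=np.arange(-2,1.6,.25)
for f in('s0','s1','s2'):
    sc=np.array([[score(f'pics/{f}.png',t,d) for t in T] for d in D])
    for d in(-1,-.5,0):
        i=np.abs(D-d).argmin();j=sc[i].argmax();print(f,'dv',d,'t',T[j].round(3),'rise',(175*np.sin(T[j])).round(1),sc[i,j].round(1))
    i,j=np.unravel_index(sc.argmax(),sc.shape);print(f,'best',D[i],T[j],sc[i,j])
```

```text
s0 dv -1 t 0.018 rise 3.1 58.8
s0 dv -0.5 t 0.03 rise 5.2 58.5
s0 dv 0 t 0.044 rise 7.7 57.6
s0 best -2.0 2.7755575615628914e-17 58.892372131347656
s1 dv -1 t 0.198 rise 34.4 56.2
s1 dv -0.5 t 0.206 rise 35.8 55.0
s1 dv 0 t 0.216 rise 37.5 53.1
s1 best -2.0 0.17600000000000018 57.9512825012207
s2 dv -1 t 0.23 rise 39.9 57.7
s2 dv -0.5 t 0.24 rise 41.6 56.8
s2 dv 0 t 0.252 rise 43.6 55.5
s2 best -2.0 0.21000000000000021 58.09223556518555
```

The methods put the tip between 0 and about 3.5 mm above the disc, so this level is at or slightly past it. I'll hold here for a moment, then hold again 1 mm and 2 mm higher at the pad so that one hold is well centred.

Call:
arm_command(
  plan=[
    {"xyz":[0,0,0],"delta_rot":[0,0,0],"fingers":1},
    {"xyz":[0,0,0],"delta_rot":[0,0,0],"fingers":1},
    {"xyz":[0,0,0],"delta_rot":[0,0,0],"fingers":1},
    {"xyz":[0,0,0],"delta_rot":[0,0,0],"fingers":1},
    {"xyz":[0,0,0],"delta_rot":[0,0,0],"fingers":1},
    {"xyz":[0,0,0],"delta_rot":[0,0,0],"fingers":1},
    {"xyz":[0,0,0],"delta_rot":[0,0,0],"fingers":1},
  ],
)

```text
time_s: 7.17
ee_pos: [525.4, -113.5, 61.3]
eef_rot: [0.002, 1.0, -0.001, 0.001]
force: [-2.7, -1.8, 11.3]
gripper_width: 0.1
```

Call:
arm_command(
  plan=[
    {"xyz":[0,0,-0.003],"delta_rot":[0,0,0],"fingers":1},
    {"xyz":[0,0,-0.006],"delta_rot":[0,0,0],"fingers":1},
    {"xyz":[0,0,-0.006],"delta_rot":[0,0,0],"fingers":1},
    {"xyz":[0,0,-0.006],"delta_rot":[0,0,0],"fingers":1},
    {"xyz":[0,0,-0.006],"delta_rot":[0,0,0],"fingers":1},
    {"xyz":[0,0,-0.006],"delta_rot":[0,0,0],"fingers":1},
    {"xyz":[0,0,-0.006],"delta_rot":[0,0,0],"fingers":1},
    {"xyz":[0,0,-0.006],"delta_rot":[0,0,0],"fingers":1},
    {"xyz":[0,0,-0.006],"delta_rot":[0,0,0],"fingers":1},
    {"xyz":[0,0,-0.006],"delta_rot":[0,0,0],"fingers":1},
  ],
)

```text
time_s: 8.0
ee_pos: [525.4, -113.6, 62.4]
eef_rot: [0.002, 1.0, -0.001, 0.001]
force: [-1.9, -2.3, 10.5]
gripper_width: 0.1
```

Run:
```python
from h import *
st=read_state(); im=np.mean([grab_frame('scene').astype(float) for _ in range(8)],0).astype('uint8'); save('s3.png',im)
print(st['ee_pos'],st['force'],st['time_s'])
save('s3c.png',cv2.resize(im[155:195,270:335],None,fx=12,fy=12,interpolation=2))
```

```text
[ 525.4323905  -113.57247285   62.44934844] [-1.88539997 -2.31077738 10.49517965] 8.0
```

View pics/s3c.png

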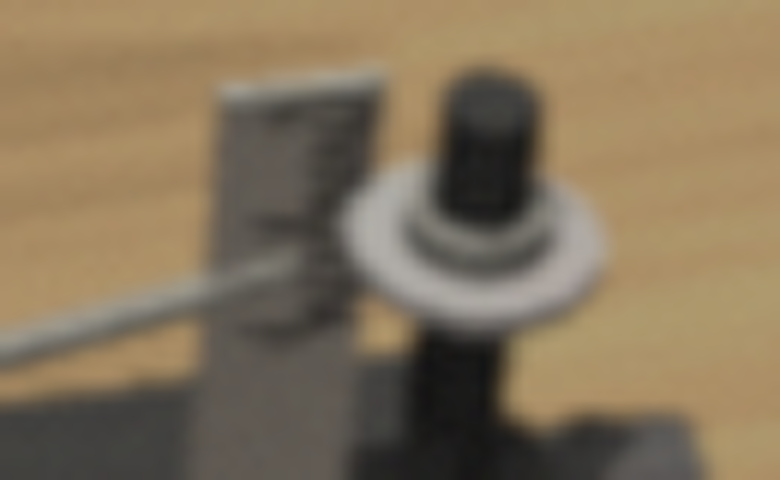

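The tip at about (295, 176.2) now points at the disc's left rim, near (298.5, 175). It has held at this level for over 1 s. Next comes one more short hold 1 mm higher, then a slow release.

Call:
arm_command(
  plan=[
    {"xyz":[0,0,-0.003],"delta_rot":[0,0,0],"fingers":1},
    {"xyz":[0,0,-0.006],"delta_rot":[0,0,0],"fingers":1},
    {"xyz":[0,0,-0.006],"delta_rot":[0,0,0],"fingers":1},
    {"xyz":[0,0,-0.006],"delta_rot":[0,0,0],"fingers":1},
    {"xyz":[0,0,-0.006],"delta_rot":[0,0,0],"fingers":1},
    {"xyz":[0,0,-0.006],"delta_rot":[0,0,0],"fingers":1},
    {"xyz":[0,0,-0.006],"delta_rot":[0,0,0],"fingers":1},
    {"xyz":[0,0,-0.006],"delta_rot":[0,0,0],"fingers":1},
    {"xyz":[0,0,-0.006],"delta_rot":[0,0,0],"fingers":1},
    {"xyz":[0,0,-0.006],"delta_rot":[0,0,0],"fingers":1},
  ],
)

```text
time_s: 9.23
ee_pos: [525.4, -113.6, 63.6]
eef_rot: [0.002, 1.0, -0.001, 0.001]
force: [-2.5, -2.1, 10.6]
gripper_width: -0.3
```

Call:
arm_command(
  plan=[
    {"xyz":[0,0,-0.006],"delta_rot":[0,0,0],"fingers":1},
    {"xyz":[0,0,-0.012],"delta_rot":[0,0,0],"fingers":1},
    {"xyz":[0,0,-0.018],"delta_rot":[0,0,0],"fingers":1},
    {"xyz":[0,0,-0.024],"delta_rot":[0,0,0],"fingers":1},
    {"xyz":[0,0,-0.03],"delta_rot":[0,0,0],"fingers":1},
    {"xyz":[0,0,-0.036],"delta_rot":[0,0,0],"fingers":1},
    {"xyz":[0,0,-0.042],"delta_rot":[0,0,0],"fingers":1},
    {"xyz":[0,0,-0.048],"delta_rot":[0,0,0],"fingers":1},
    {"xyz":[0,0,-0.054],"delta_rot":[0,0,0],"fingers":1},
    {"xyz":[0,0,-0.06],"delta_rot":[0,0,0],"fingers":1},
  ],
)

```text
time_s: 10.07
ee_pos: [525.4, -113.6, 75.2]
eef_rot: [0.002, 1.0, -0.001, 0.001]
force: [-0.6, -3.7, 5.2]
gripper_width: -0.2
```

Call:
arm_command(
  plan=[
    {"xyz":[0,0,-0.006],"delta_rot":[0,0,0],"fingers":1},
    {"xyz":[0,0,-0.012],"delta_rot":[0,0,0],"fingers":1},
    {"xyz":[0,0,-0.018],"delta_rot":[0,0,0],"fingers":1},
    {"xyz":[0,0,-0.024],"delta_rot":[0,0,0],"fingers":1},
    {"xyz":[0,0,-0.03],"delta_rot":[0,0,0],"fingers":1},
    {"xyz":[0,0,-0.036],"delta_rot":[0,0,0],"fingers":1},
    {"xyz":[0,0,-0.042],"delta_rot":[0,0,0],"fingers":1},
    {"xyz":[0,0,-0.048],"delta_rot":[0,0,0],"fingers":1},
    {"xyz":[0,0,-0.054],"delta_rot":[0,0,0],"fingers":1},
    {"xyz":[0,0,-0.06],"delta_rot":[0,0,0],"fingers":1},
  ],
)

```text
time_s: 10.9
ee_pos: [523.9, -112.0, 86.0]
eef_rot: [0.002, 1.0, 0.001, -0.001]
force: [-0.2, -0.1, -0.3]
gripper_width: 0.2
```

Call:
arm_command(
  plan=[
    {"xyz":[0,0,-0.01],"delta_rot":[0,0,0],"fingers":1},
    {"xyz":[0,0,-0.02],"delta_rot":[0,0,0],"fingers":1},
    {"xyz":[0,0,-0.03],"delta_rot":[0,0,0],"fingers":1},
    {"xyz":[0,0,-0.1],"delta_rot":[0,0,0],"fingers":1},
    {"xyz":[0,0,-0.2],"delta_rot":[0,0,0],"fingers":1},
    {"xyz":[0,0,-0.35],"delta_rot":[0,0,0],"fingers":1},
    {"xyz":[0,0,-0.45],"delta_rot":[0,0,0],"fingers":1},
    {"xyz":[0,0,-0.45],"delta_rot":[0,0,0],"fingers":1},
    {"xyz":[0,0,-0.45],"delta_rot":[0,0,0],"fingers":1},
  ],
)

```text
time_s: 11.65
ee_pos: [526.0, -113.0, 178.0]
eef_rot: [0.002, 1.0, -0.0, 0.002]
force: [0.2, -0.3, -1.6]
gripper_width: -0.4
```

Run:
```python
from h import *
st=read_state(); im=grab_frame('scene'); save('s4.png',im)
print(st['ee_pos'],st['force'],st['time_s'])
a=cv2.imread('pics/s0.png')[120:320,80:360];b=im[120:320,80:360,::-1]
print('diff in knob/cap/ferrule/disc windows')
for n,(x,y) in dict(knob=(111,233),cap=(187,277),ferrule=(242,176),rod=(159,175),disc=(310,175),tip=(285,191)).items():
    A=cv2.imread('pics/s0.png').astype(np.float32)[y-14:y+14,x-14:x+14].mean(2);B=im[y-14:y+14,x-14:x+14].astype(np.float32).mean(2)
    print(n,np.abs(A-B).mean().round(1),np.round(cv2.phaseCorrelate(A,B)[0],2))
save('s4c.png',cv2.resize(im[120:320,80:360],None,fx=2.8,fy=2.8))
```

```text
[ 526.02753207 -113.03392662  178.01061177] [ 0.16242449 -0.28435693 -1.64424262] 11.65
diff in knob/cap/ferrule/disc windows
knob 8.0 [ 0.06 -0.04]
cap 3.7 [-0.04  0.07]
ferrule 39.8 [0.28 0.65]
rod 9.2 [-0.02  0.23]
disc 7.5 [ 0.06 -0.03]
tip 6.3 [-0.11 -0.08]
```

View pics/s4c.png

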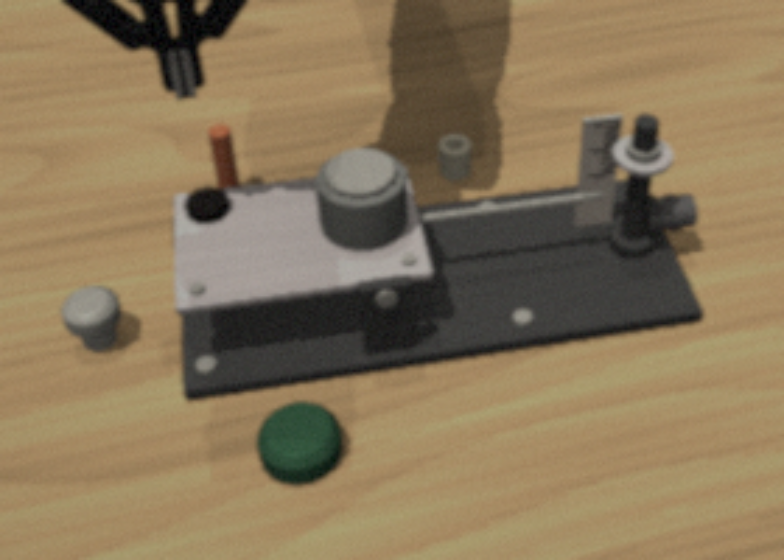

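The plate is level again at rest. The knob, cap, rod, ferrule and disc are in the same places as at the start; only shadows changed. Handing in.

```bash
python3 -c "
from workcell import *
print(job_done())"
```

```text
the job is handed in; nothing more can be done
None
```

I pressed the pad until the pointer tip was about level with the disc, eased it back to rest and handed the job in at about 11.7 s. `job_done` gave no verdict.

- **Hold:** I held the pad at three levels about 1 mm apart, at TCP heights 61.3, 62.4 and 63.6 mm, with about 10.5 to 11 N on the pad. The first two holds were over 1 s and the third about 0.7 s. I used three because I could not fix the exact level.
- **Release:** I eased up at about 14 mm/s until the wrist force read zero with the fingertips 2 mm above the pad's rest height. I then backed off slowly and moved clear to 178 mm.
- **Last checks:** The final scene picture shows the pointer back at its rest line. The disc, knob, cap and rod have not shifted (under 0.25 px). The ferrule was in the arm's shadow, so its number is unreliable (0.7 px, about 2 mm), but it looks in place.
- **Checks that disagreed:** Most put the disc 105 to 106 mm above the bench, but one reading of the scene camera's offset allowed about 102 mm. At the deepest level the tip came out at 104.7 mm from the pad sink, 106.5 mm from the bar's slope and about 109 mm from its pixel position. By most of these readings at least one full hold was within 4 mm of the disc. If the lowest disc reading and the highest tip reading were both right, none would be. No reading put the tip more than 9 mm past the disc.
- **Wrist camera:** It never had a clear view of the disc, because the scale strip and fingers blocked it.

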